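# Refit the feeder's run knob and hold it pressed

## Robot

A 6-joint arm with a two-finger parallel gripper is mounted at the origin on a cart in front of the work surface, level with it; the furniture and walls round the work are solid. World frame = base frame: x ahead of the robot, y to its left, z up, the work surface at z = 0. Lengths are in m, angles in rad, forces in N, time in s.
With the tool pointing down it reaches from about 0.35 to 0.975 m from the base axis. Payload 4.9 kg.
Tool frame: the origin (TCP) lies at the very end of the fingers, on their centre line; the grasp point (between the pads) lies 19 mm behind it (pinch_z is the distance from the TCP to the grasp point, in m); z points along the fingers, y is the line along which they close (so a half turn about z gives the same grasp; the last joint's range is limited). The gripper opens to 85 mm and grips with 20 to 120 N. Pads are 22 mm wide; open, the fingers measure 114 mm over their backs; the gripper's body (76 mm by 85 mm) begins 54 mm behind the grasp point. The pads swing forward as they close: fully open they stand 13 mm farther back than shut.
Start: joints at [1.031, 0.053, 1.613, -0, 1.476, -0.119], TCP at [0.255, 0.57, 0.231] pointing down, gripper open.
Joint ranges: [-3.01, 3.01], [-1.01, 2.22], [0.06, 2.58], [-1.02, 4.17], [0.09, 2.62], [-3.14, 3.14]. Speed limits (rad/s): [2.57, 2.57, 3.14, 3.14, 3.14, 3.14].

## Interface

Orientations are given as a unit quaternion [w, x, y, z].
In Python, from plant import get_state, capture, camera_info, hand_in, recognise, place_of, pinch_z gives the robot as it stands. The module is installed in compiled form; this text tells all that it offers.
- The arm moves only by the shell command python3 -m pendant 'ROWS' [FORCE]. ROWS is JSON, a list of rows, each an object with "grip": the opening, from 0 (shut) to 1 (fully open); "dp": the shift along the tool's x, y, z in cm, a list of three; "twist": the turn about the tool's z in degrees. In form: [{"grip": grip, "dp": [dx, dy, dz], "twist": twist}, ...]. A call has 1 to 20 rows; each row is the pose to reach, as a shift and turn from the pose commanded when the call began, along the tool's axes at that moment; what a row does not reach only later rows make up. A row lasts 1/10 s, in which the tool goes at most 50 mm and 8.59 degrees, less where a joint would pass 70% of its speed; a pose out of reach is approached as far as the arm can. A call with a gripper value outside its range is refused whole. The fingers move at their own pace and stop on an object; FORCE is the grip in N (left out, the last holds). Time passes only in rows, so rows that repeat a pose let the fingers close. It gives the time, the measured TCP pose, the force, the opening and the grip force at its end, in the units of the state.
- get_state(): the state, without advancing time (a new reading comes with each control period).
- capture(name): name is "scene" or "side" or "wrist"; returns (picture, depth): 400x640x3 uint8, red, green, blue; 400x640 float32, m along the optical axis (not along the pixel's ray), 0 where there is no reading.
- camera_info(name): a dict with "camera_matrix" (3x3 intrinsics, pixels), "k1" (the pictures are not rectified: a ray, as slopes to the right and down, at radius r is drawn at 1 + k1 r^2 times it, then the intrinsics apply), "camera_from_world" (4x4, takes a point from world to camera coordinates). Camera axes: x right, y down, z forward; pixel columns grow to the right and rows downward; lengths in m; the calibration is good to about 2 mm. A picture is of the moment at which its call begins: read the wrist's pose just before it. camera_info takes no time and is no camera call; for the wrist camera it gives the pose at the moment of the call.
- hand_in(): hands the job in; it is judged then, once.
Trained networks look in the newest picture that a camera, given by its name, has taken for a name from the list of things; names that differ only in an ending like _2 or _b are one class to them, and where a whole thing is asked for, a point or a joint stands for the part that bears it (a point fixed in the world has none). Each returns a list of dicts, best first, with "p" (0 to 1); they miss things now and then, are a little off and sometimes report something else, mostly with a low value. They report only what shows in the picture. A call takes as long as a camera call. They do not tell look-alikes from the thing itself.
- recognise(query, camera): "at" ([x, y, z] in m, in world coordinates, good to about 4 mm: the middle of the surface that is visible of it).
- place_of(query, camera): "at" ([x, y, z] in m, in world coordinates, good to about 4 mm: a listed point, or the origin of a listed thing).
The state is a dict: "time": time; "qpos": joint angles; "joint_vel": joint speeds; "effort": joint torques, N m; "position": TCP position; "ee_rot": TCP orientation; "wrist_force": force on the tool from outside, world axes, zero at the start; "moment": the same for the moment, N m; "gripper_width": opening from 0.0 (shut) to 1.0 (fully open); "grip_force": force on a finger pad.
Only numpy, scipy, OpenCV 4.12 (cv2) and the standard library are available. Lean on these libraries where they do the work, as an engineer would, in place of code of your own. Each camera call takes 0.05 s, during which the arm holds its last target. There are 200 camera calls.

## Task

The control knob of the small white tablet feeder at the right has been stored in the slotted aluminium keeper at the left. Draw the knob along the slot and out of the keeper's open end, carry it over to the feeder, turn it so that the flat in its bore matches the flat of the D-shaped shaft, and push it fully home on the shaft. Then press knob and shaft down as far as the spring-loaded shaft goes, and finish like that: the program ends with the gripper still pressing the knob down; leave the other things on the table undisturbed.

Things in the scene. Friction and masses are not known exactly. Their poses are not given: they have to be found in the camera images.
- knob: Loose grey plastic knob, 50 g, 49 mm high, standing upright in the keeper. Origin: centre of its underside; z up its axis, x towards its pointer nose. Flange 50 mm across, z 0 to 5 mm; neck 28 mm across, z 5 to 16; disc 46 mm across, z 16 to 21; above it a grip bar. Nose: lug 7 mm wide at the bottom of the bar's +x end, out to x = 25, z 21 to 31.
- knob_grip (a point): Middle of the knob's upright grip bar, on the knob's axis, 35 mm above its underside; axes as the knob's. The bar is 14 mm wide (along y), x from -22 to +18 mm, 21 to 49 mm above the underside; pinch it across its two flat sides. A thin white line on top lies on the nose half.
- knob_bore (a point): Blind end of the bore in the knob's underside, on the knob's axis, 16 mm above the underside; axes as the knob's. The bore is D-shaped, 18 mm across, 16 mm deep, open below; its flat is 5 mm from the axis on the +x side, under the nose.
- keeper: Aluminium rail fixed on the table, 74 mm (x) by 124 mm (y), 15 mm high, on the 1.5 mm thick paper cover; origin: centre of its underside; y along the slot, +y towards the open end (away from the press). Floor 4 mm thick. The knob's flange lies between walls 56 mm apart, under two lips (z 11 to 15 mm) that leave a slot 34 mm wide for the neck. Inner face of the closed end at y = -56 mm.
- keeper_mouth (a point): Open end of the keeper's walls and lips, on the slot's centre line and on the floor's upper face; 20 mm from the keeper's origin along +y; axes as the keeper's. Flat floor runs on 42 mm further. The knob has 3 mm play to either side and 2 mm upward until its centre is 26 mm beyond this point; then it can be lifted.
- feeder: White vibratory tablet feeder fixed on the table, 160 mm (x) by 110 mm (y), top face 50 mm high; origin at the centre of its underside. A feed bowl 68 mm across, 26 mm high stands on its rear half (x = +43 mm); the bare upright D-shaft stands on its front half at x = -42 mm, y = 0. Between keeper and feeder stands a fixed green hand press, 300 mm high: carry over or round it.
- shaft_tip (a point): Tip of the upright steel D-shaft, on its axis, 26 mm above the feeder's top when not pressed. z up, x out of the shaft's flat. 16 mm across, flat 4 mm from the axis, last 3 mm tapered. The knob fits with 1 mm clearance all round, only with its x axis within about 0.15 rad of this x; fully home, the tip is 16 mm above the knob's underside.
- dial (a joint): Angle of the shaft about its upright axis relative to the feeder, rad, counter-clockwise from above; at 0 the flat faces the feeder's +x. Differs from run to run. The shaft turns only stiffly (0.15 N m) and need not be turned.
- run_shaft (a joint): How far the shaft is pressed down, m: 0 up, 0.007 at its stop. Spring: about 3 N to start it, 8.6 N at the stop; springs back when let go.
- lot_stamp: Bystander: lot stamp with a dark turned handle, 20x32x54 mm, in front of the feeder; origin at the centre of its underside.
- jar_2: Bystander: screw-lid jar, 63 mm across, 66 mm high, at the right front corner; origin at the centre of its underside.
- tape_roll: Bystander: roll of tape lying flat, 96 mm across, 48 mm high, behind the press; origin at the centre of its underside.
- jar_1: Bystander: white-lidded jar, 48 mm across, 40 mm high, behind the press to the left; origin at the centre of its underside.
- vial_4: Bystander: small capped vial, 22 mm across, 29 mm high, behind the press; origin at the centre of its underside.
- press_paddle: Bystander: wooden paddle 70x120 mm with a turned knob, 41 mm high, at the left; origin at the centre of its underside.
- pen: Bystander: pen 145 mm long, between the press and the feeder; origin at the centre of its underside.
- card_stack: Bystander: stack of blank cards 77x65x17 mm, at the far left; origin at the centre of its underside.
Mind the look-alikes: they are no part of the job. Leave any blue look-alike of the knob alone. Of the things shaped like the keeper, the aluminium one is meant.

How it is judged:
By the outcome, as a careful person would: the job done as asked, in the order asked, and still so for the second after the job is handed in, while the arm keeps its last pose, push and grip.
It also fails if it takes over 48 s, if anything falls off the work surface, if the arm or the gripper's body presses on something with over 40 N, if the wrist force passes 120 N, or if a joint passes its speed limit or range.

## Working session

There is one attempt and no reset: what is moved stays moved. The work goes in short steps, Python scripts to look and compute and a shell command to move; the robot and the scene stay as the last step left them, time stands still between calls to the robot, and variables do not carry over. Pictures are saved under pics/ and viewed, at most 10 in all, crops included, and the job is handed in when it is done.

```bash
mkdir -p pics
cat > h.py <<'E'
import numpy as np, cv2
from plant import *
def shot(cam,name=None):
    ci=camera_info(cam); p,d=capture(cam)
    if name: cv2.imwrite('pics/'+name,p[:,:,::-1])
    return p,d,ci
def world(u,v,z,ci):
    # pixel + depth -> world
    K=np.array(ci['camera_matrix']);k=ci['k1']
    a=np.array([(u-K[0,2])/K[0,0],(v-K[1,2])/K[1,1]]);s=a.copy()
    for _ in range(20): s=a/(1+k*(s@s))
    T=np.linalg.inv(np.array(ci['camera_from_world']))
    return (T@np.array([s[0]*z,s[1]*z,z,1]))[:3]
def onplane(u,v,h,ci):
    a=world(u,v,0.1,ci);b=world(u,v,1,ci)
    return a+(b-a)*(h-a[2])/(b[2]-a[2])
def proj(P,ci):
    K=np.array(ci['camera_matrix']);c=(np.array(ci['camera_from_world'])@np.r_[P,1])[:3]
    s=c[:2]/c[2];s=s*(1+ci['k1']*(s@s));return K[0,0]*s[0]+K[0,2],K[1,1]*s[1]+K[1,2]
E
python3 - <<'E'
from h import *
np.set_printoptions(precision=3,suppress=True)
print(get_state(),pinch_z)
for c in ['scene','side']:
    p,d,ci=shot(c,c+'1.png')
    for q in ['knob','knob_grip','keeper','keeper_mouth','feeder','shaft_tip']:
        print(c,q,[(np.round(r['at'],3),round(r['p'],2),np.round(proj(r['at'],ci))) for r in place_of(q,c)[:3]])
E
```

```text
{'time': 0.0, 'qpos': array([ 1.031,  0.053,  1.614,  0.   ,  1.476, -0.119]), 'joint_vel': array([ 0.   , -0.001,  0.001, -0.001,  0.   , -0.002]), 'effort': array([  0.   , -39.37 , -37.017,  -0.   ,   0.007,   0.   ]), 'position': array([0.255, 0.57 , 0.23 ]), 'ee_rot': array([-0.   ,  0.209,  0.978, -0.001]), 'wrist_force': array([-0.308,  0.234,  0.021]), 'moment': array([-0.02 ,  0.049, -0.067]), 'grip_force': 0.0, 'gripper_width': 1.0030308271724533} 0.0187
scene knob [(array([0.411, 0.209, 0.001]), 0.7, array([287., 234.])), (array([0.554, 0.157, 0.001]), 0.58, array([331., 225.])), (array([0.735, 0.432, 0.004]), 0.47, array([324., 171.]))]
scene knob_grip [(array([0.554, 0.16 , 0.032]), 0.52, array([331., 218.])), (array([0.734, 0.434, 0.036]), 0.5, array([324., 164.]))]
scene keeper [(array([0.408, 0.236, 0.002]), 0.87, array([282., 230.])), (array([ 0.455,  0.701, -0.005]), 0.55, array([232., 166.])), (array([0.408, 0.213, 0.022]), 0.55, array([286., 229.]))]
scene keeper_mouth [(array([0.405, 0.254, 0.005]), 0.85, array([279., 227.])), (array([0.447, 0.724, 0.005]), 0.61,
[... 159 characters left out ...]
ay([396., 293.]))]
side knob [(array([0.733, 0.428, 0.002]), 0.79, array([254., 258.])), (array([0.552, 0.158, 0.   ]), 0.54, array([317., 213.])), (array([0.411, 0.252, 0.006]), 0.31, array([353., 229.]))]
side knob_grip [(array([0.553, 0.159, 0.034]), 0.74, array([317., 206.])), (array([0.415, 0.216, 0.041]), 0.62, array([352., 216.]))]
side keeper [(array([0.411, 0.236, 0.002]), 0.73, array([353., 227.])), (array([0.455, 0.707, 0.   ]), 0.71, array([327., 335.]))]
side keeper_mouth [(array([0.451, 0.722, 0.002]), 0.92, array([328., 339.])), (array([0.409, 0.254, 0.005]), 0.87, array([353., 230.]))]
side feeder [(array([ 0.504, -0.227, -0.   ]), 0.5, array([338., 164.]))]
side shaft_tip []
```

View pics/scene1.png

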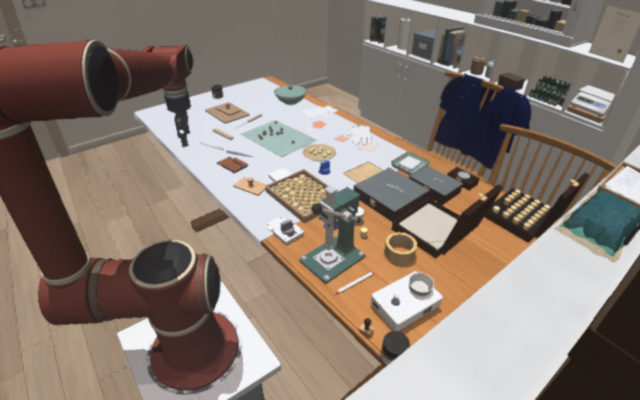

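View pics/side1.png

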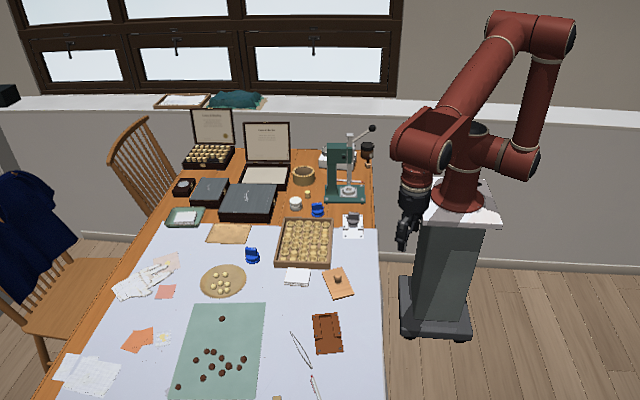

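The scene view shows the aluminium keeper with the grey knob at about (285,230), the press at (335,245), and the feeder with its shaft at (396,300). The side view shows the keeper at (352,225), and two blue look-alikes at (252,255) and (317,210). Next I work out the move to a wrist-camera view above the keeper.

```bash
cat >> h.py <<'E'
from scipy.spatial.transform import Rotation as Ro
def tool():
    s=get_state();q=s['ee_rot'];return Ro.from_quat([q[1],q[2],q[3],q[0]]).as_matrix(),s['position'],s
def go(target,yaw_y=None):
    "print dp (cm) and twist (deg) to reach world TCP target with tool y along heading yaw_y (mod 180)"
    R,p,s=tool();dp=R.T@(np.array(target)-p)*100
    tw=None
    if yaw_y is not None:
        cur=np.arctan2(R[1,1],R[0,1]);tw=-np.degrees((yaw_y-cur+np.pi/2)%np.pi-np.pi/2)
    print('dp',np.round(dp,2),'twist',None if tw is None else round(tw,2),'q6',round(s['qpos'][5],3),'t',round(s['time'],2))
E
python3 - <<'E'
from h import *
np.set_printoptions(precision=3,suppress=True)
R,p,s=tool();ci=camera_info('wrist');T=np.linalg.inv(np.array(ci['camera_from_world']))
print('cam in tool',R.T@(T[:3,3]-p),'\n',R.T@T[:3,:3]); print(R)
go([0.41,0.25,0.23],np.pi/2)
sd,d,ci2=shot('scene')
print([(r['at'],r['p']) for r in place_of('press_paddle','scene')])
# press extent from scene depth
pts=np.array([world(u,v,d[v,u],ci2) for v in range(180,280,2) for u in range(300,368,2) if d[v,u]>0])
q=pts[(pts[:,2]>.1)&(pts[:,0]>.2)];print(q.min(0),q.max(0))
E
```

```text
cam in tool [ 0.076 -0.    -0.141] 
 [[-0.    -0.955 -0.297]
 [ 1.     0.    -0.001]
 [ 0.001 -0.297  0.955]]
[[-0.913  0.408  0.   ]
 [ 0.408  0.913  0.   ]
 [-0.     0.    -1.   ]]
dp [-27.21 -22.93   0.13] twist -24.11 q6 -0.119 t 0.7
[([0.4442, 0.5143, 0.0005], 0.6)]
[ 0.345 -0.033  0.101] [0.529 0.057 0.297]
```

```bash
python3 -m pendant '[{"grip":1,"dp":[-27.2,-22.9,0],"twist":-24},{"grip":1,"dp":[-27.2,-22.9,0],"twist":-24},{"grip":1,"dp":[-27.2,-22.9,0],"twist":-24},{"grip":1,"dp":[-27.2,-22.9,0],"twist":-24},{"grip":1,"dp":[-27.2,-22.9,0],"twist":-24},{"grip":1,"dp":[-27.2,-22.9,0],"twist":-24},{"grip":1,"dp":[-27.2,-22.9,0],"twist":-24},{"grip":1,"dp":[-27.2,-22.9,0],"twist":-24},{"grip":1,"dp":[-27.2,-22.9,0],"twist":-24},{"grip":1,"dp":[-27.2,-22.9,0],"twist":-24},{"grip":1,"dp":[-27.2,-22.9,0],"twist":-24}]' 60
python3 - <<'E'
from h import *
p,d,ci=shot('wrist','w1.png')
for q in ['knob','knob_grip','keeper','keeper_mouth']:
    print(q,[(np.round(r['at'],4),round(r['p'],2),np.round(proj(r['at'],ci))) for r in place_of(q,'wrist')[:3]])
np.savez('w1.npz',p=p,d=d,T=ci['camera_from_world'],K=ci['camera_matrix'],k=ci['k1'])
E
```

```text
time: 1.9
position: [0.4094, 0.2516, 0.2313]
ee_rot: [-0.0, -0.0, 1.0, 0.0]
wrist_force: [-0.2, 0.0, -0.0]
gripper_width: 1.002
grip_force: 0.0
knob [(array([0.555 , 0.1527, 0.0023]), 0.69, array([246., 272.]))]
knob_grip [(array([0.5485, 0.1594, 0.0355]), 0.85, array([245., 281.])), (array([0.4103, 0.2125, 0.0416]), 0.79, array([283., 175.]))]
keeper [(array([ 0.4105,  0.2327, -0.0035]), 0.64, array([303., 167.]))]
keeper_mouth [(array([0.4081, 0.2537, 0.0059]), 0.57, array([320., 167.]))]
```

View pics/w1.png

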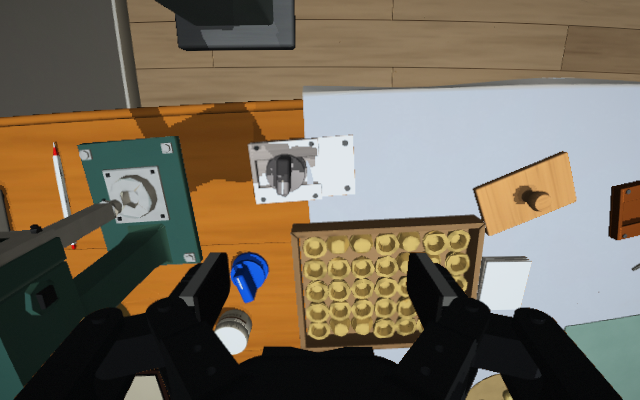

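The wrist view shows the keeper at (302,168) with its open end to the right, and the grey knob at (285,177) with its bar roughly along world x. Next I measure the bar's direction and the keeper's axis from depth.

Run:
```python
from h import *
np.set_printoptions(precision=4,suppress=True)
f=np.load('w1.npz');p,d=f['p'],f['d'];ci={'camera_matrix':f['K'],'k1':float(f['k']),'camera_from_world':f['T']}
P=[];px=[]
for v in range(120,215):
    for u in range(235,370):
        if d[v,u]>0: P.append(world(u,v,d[v,u],ci));px.append((u,v))
P=np.array(P);px=np.array(px)
print('floor z hist',np.histogram(P[:,2],bins=np.arange(-.005,.065,.005)))
def fit(m,n):
    r=cv2.minAreaRect((P[m][:,:2]*1000).astype(np.float32));print(n,m.sum(),'mean',P[m].mean(0),'rect',r)
fit(P[:,2]>.049,'bar top')
w,V=np.linalg.eigh(np.cov(P[P[:,2]>.049][:,:2].T));print(V[:,1])
m=(P[:,2]>.012)&(P[:,2]<.020);fit(m,'rim')
# bright keeper colour
c=np.array([p[v,u] for u,v in px]).astype(int)
big=cv2.resize(p[125:215,240:365],None,fx=6,fy=6,interpolation=cv2.INTER_CUBIC);cv2.imwrite('pics/w1c.png',big[:,:,::-1])
```

```text
floor z hist (array([5151, 3906,  296, 1322,  863,  424,  243,   39,   16,   18,   47,
        443,    1,    0]), array([-0.005,  0.   ,  0.005,  0.01 ,  0.015,  0.02 ,  0.025,  0.03 ,
        0.035,  0.04 ,  0.045,  0.05 ,  0.055,  0.06 ,  0.065]))
bar top 461 mean [0.409  0.2129 0.0524] rect ((409.44482421875, 212.60040283203125), (13.307119369506836, 39.75593948364258), 87.91368865966797)
[-0.9993  0.0367]
rim 2157 mean [0.4093 0.2101 0.0148] rect ((412.01104736328125, 212.10391235351562), (74.46085357666016, 82.29364013671875), 4.274301528930664)
```

View pics/w1c.png

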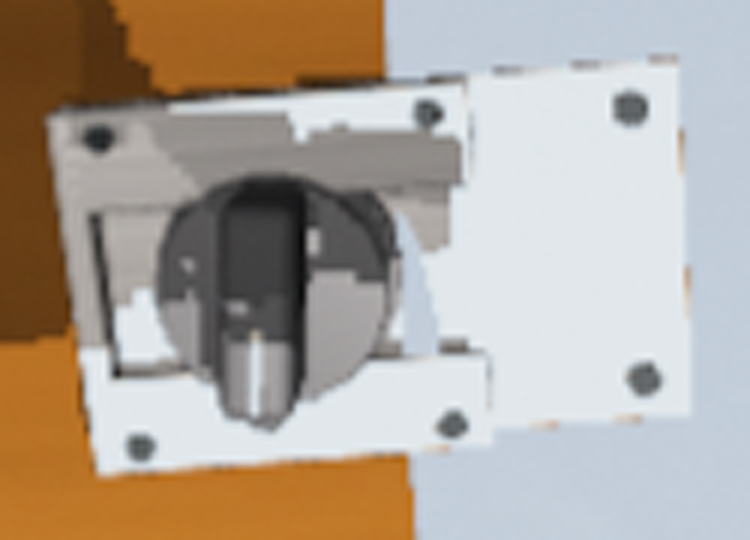

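The knob's axis is at about (0.411, 0.2125), with the nose towards world +x (-2°). The keeper's slot runs about 4.3° counter-clockwise from +y. I descend and grip the bar above the disc.

```bash
python3 -m pendant '[{"grip":1,"dp":[-0.2,-3.9,4],"twist":2},{"grip":1,"dp":[-0.2,-3.9,9],"twist":2},{"grip":1,"dp":[-0.2,-3.9,14],"twist":2},{"grip":1,"dp":[-0.2,-3.9,18],"twist":2},{"grip":1,"dp":[-0.2,-3.9,20],"twist":2},{"grip":1,"dp":[-0.2,-3.9,20],"twist":2},{"grip":0,"dp":[-0.2,-3.9,20],"twist":2},{"grip":0,"dp":[-0.2,-3.9,20],"twist":2},{"grip":0,"dp":[-0.2,-3.9,20],"twist":2},{"grip":0,"dp":[-0.2,-3.9,20],"twist":2},{"grip":0,"dp":[-0.2,-3.9,20],"twist":2},{"grip":0,"dp":[-0.2,-3.9,20],"twist":2},{"grip":0,"dp":[-0.2,-3.9,20],"twist":2}]' 60
```

```text
time: 3.45
position: [0.4129, 0.2117, 0.0324]
ee_rot: [0.001, 0.018, 1.0, 0.0]
wrist_force: [-0.1, -0.7, 5.4]
gripper_width: 0.148
grip_force: 60.0
```

```bash
python3 -m pendant '[{"grip":0,"dp":[0,0,-0.15],"twist":0},{"grip":0,"dp":[0.1,1,-0.15],"twist":0},{"grip":0,"dp":[0.2,2,-0.15],"twist":0},{"grip":0,"dp":[0.32,3,-0.15],"twist":0},{"grip":0,"dp":[0.43,4,-0.15],"twist":0},{"grip":0,"dp":[0.54,5,-0.15],"twist":0},{"grip":0,"dp":[0.65,6,-0.15],"twist":0},{"grip":0,"dp":[0.8,7.25,-0.15],"twist":0},{"grip":0,"dp":[0.8,7.25,-0.15],"twist":0},{"grip":0,"dp":[0.8,7.25,-0.15],"twist":0}]'
python3 - <<'E'
from h import *
p,d,ci=shot('wrist','w2.png');print(get_state()['wrist_force'])
E
```

```text
time: 4.45
position: [0.4065, 0.2843, 0.0327]
ee_rot: [-0.0, 0.018, 1.0, -0.0]
wrist_force: [-0.4, 0.1, -0.9]
gripper_width: 0.151
grip_force: 59.2
[ 0.21735216 -0.14987316 -1.60632435]
```

View pics/w2.png

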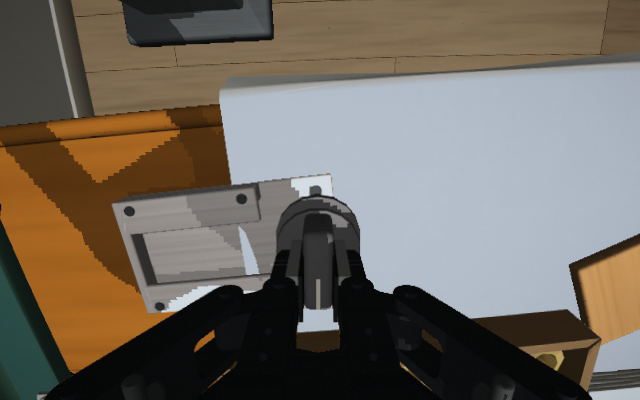

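The wrist view shows the knob clear of the keeper's mouth: the flange's left edge is at about (277,235) and the mouth edge at about (262,215). I lift it to carry it over the press.

```bash
python3 -m pendant '[{"grip":0,"dp":[0.8,0,-1],"twist":0},{"grip":0,"dp":[0,0,-4],"twist":0},{"grip":0,"dp":[0,0,-9],"twist":0},{"grip":0,"dp":[0,0,-14],"twist":0},{"grip":0,"dp":[0,0,-19],"twist":0},{"grip":0,"dp":[0,0,-24],"twist":0},{"grip":0,"dp":[0,0,-29],"twist":0},{"grip":0,"dp":[0,0,-34],"twist":0},{"grip":0,"dp":[0,0,-37],"twist":0},{"grip":0,"dp":[0,0,-37],"twist":0},{"grip":0,"dp":[0,0,-37],"twist":0}]'
python3 - <<'E'
from h import *
print(get_state()['qpos']);go([0.48,-0.15,0.40])
E
```

```text
time: 5.6
position: [0.4068, 0.2837, 0.403]
ee_rot: [0.0, 0.019, 1.0, 0.0]
wrist_force: [0.4, -0.8, -1.2]
gripper_width: 0.151
grip_force: 59.2
[ 4.58944302e-01 -3.00263693e-01  1.65515726e+00 -1.28104392e-04
  1.78579048e+00 -1.07434436e+00]
dp [ -8.94 -43.07   0.29] twist None q6 -1.074 t 5.6
```

```bash
python3 -m pendant '[{"grip":0,"dp":[-1,-4,0],"twist":0},{"grip":0,"dp":[-2,-9,0],"twist":0},{"grip":0,"dp":[-3,-14,0],"twist":0},{"grip":0,"dp":[-4,-19,0],"twist":0},{"grip":0,"dp":[-5,-24,0],"twist":0},{"grip":0,"dp":[-6,-29,0],"twist":0},{"grip":0,"dp":[-7,-34,0],"twist":0},{"grip":0,"dp":[-8,-39,0],"twist":0},{"grip":0,"dp":[-9,-43,0],"twist":0},{"grip":0,"dp":[-9,-43,4],"twist":0},{"grip":0,"dp":[-9,-43,9],"twist":0},{"grip":0,"dp":[-9,-43,14],"twist":0},{"grip":0,"dp":[-9,-43,14],"twist":0},{"grip":0,"dp":[-9,-43,14],"twist":0},{"grip":0,"dp":[-9,-43,14],"twist":0}]'
python3 - <<'E'
from h import *
p,d,ci=shot('wrist','w3.png')
for q in ['shaft_tip','feeder','knob_grip']:
    print(q,[(np.round(r['at'],4),round(r['p'],2),np.round(proj(r['at'],ci))) for r in place_of(q,'wrist')[:3]])
np.savez('w3.npz',p=p,d=d,T=ci['camera_from_world'],K=ci['camera_matrix'],k=ci['k1'])
E
```

```text
time: 7.1
position: [0.4822, -0.1496, 0.2664]
ee_rot: [0.002, 0.018, 1.0, -0.001]
wrist_force: [0.3, 0.1, 0.3]
gripper_width: 0.151
grip_force: 59.3
shaft_tip [(array([ 0.4612, -0.2212,  0.077 ]), 0.67, array([252., 157.])), (array([ 0.5065, -0.2237, -0.0017]), 0.37, array([265., 180.]))]
feeder [(array([ 5.080e-01, -2.216e-01,  5.000e-04]), 0.81, array([267., 181.])), (array([ 0.4124,  0.2328, -0.0017]), 0.37, array([606.,  99.]))]
knob_grip [(array([ 0.4806, -0.1499,  0.2754]), 0.77, array([318., 263.]))]
```

View pics/w3.png

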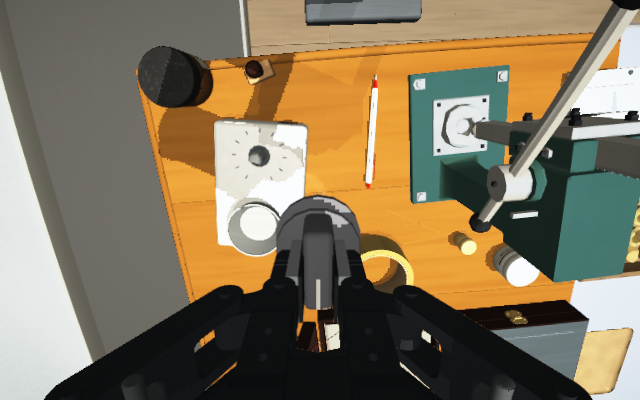

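The feeder is at (262,180) and its shaft at (259,156), well clear of the held knob. I go lower for a close look at the flat.

```bash
python3 -m pendant '[{"grip":0,"dp":[-1,1,5],"twist":0},{"grip":0,"dp":[-1,1,9],"twist":0},{"grip":0,"dp":[-1,1,9],"twist":0},{"grip":0,"dp":[-1,1,9],"twist":0}]'
python3 - <<'E'
from h import *
np.set_printoptions(precision=4,suppress=True)
p,d,ci=shot('wrist')
for q in ['shaft_tip','feeder']:
    print(q,[(np.round(r['at'],4),round(r['p'],2),np.round(proj(r['at'],ci))) for r in place_of(q,'wrist')[:3]])
np.savez('w4.npz',p=p,d=d,T=ci['camera_from_world'],K=ci['camera_matrix'],k=ci['k1'])
u0,v0=map(int,proj([.4635,-.219,.077],ci));print(u0,v0)
P=np.array([world(u,v,d[v,u],ci) for v in range(v0-40,v0+40) for u in range(u0-40,u0+40) if d[v,u]>0])
for lo in (.058,.066,.072):
  m=(P[:,2]>lo)&(P[:,2]<.085)&(np.hypot(P[:,0]-.4635,P[:,1]+.219)<.02);Q=P[m]
  print(lo,m.sum(),Q.mean(0),Q.min(0),Q.max(0))
m=(P[:,2]>.04)&(P[:,2]<.058);print('top z',np.median(P[m][:,2]))
x0=max(u0-75,0);y0=max(v0-60,0)
big=cv2.resize(p[y0:y0+110,x0:x0+150],None,fx=5,fy=5,interpolation=cv2.INTER_CUBIC);cv2.imwrite('pics/w4c.png',big[:,:,::-1]);print(x0,y0)
E
```

```text
time: 7.7
position: [0.4914, -0.1395, 0.1739]
ee_rot: [0.0, 0.018, 1.0, -0.0]
wrist_force: [0.2, 0.6, 1.0]
gripper_width: 0.145
grip_force: 59.2
shaft_tip [(array([ 0.4624, -0.2212,  0.0795]), 0.93, array([213., 169.]))]
feeder [(array([ 0.5037, -0.2249,  0.0047]), 0.83, array([238., 193.]))]
217 169
0.058 327 [ 0.4622 -0.2168  0.0711] [ 0.4567 -0.2265  0.0582] [ 0.4697 -0.2109  0.0765]
0.066 268 [ 0.4625 -0.2174  0.0731] [ 0.4567 -0.2265  0.0661] [ 0.4692 -0.211   0.0765]
0.072 209 [ 0.4627 -0.2184  0.0741] [ 0.457  -0.2265  0.072 ] [ 0.469  -0.211   0.0765]
top z 0.04856669022774088
142 109
```

View pics/w4c.png

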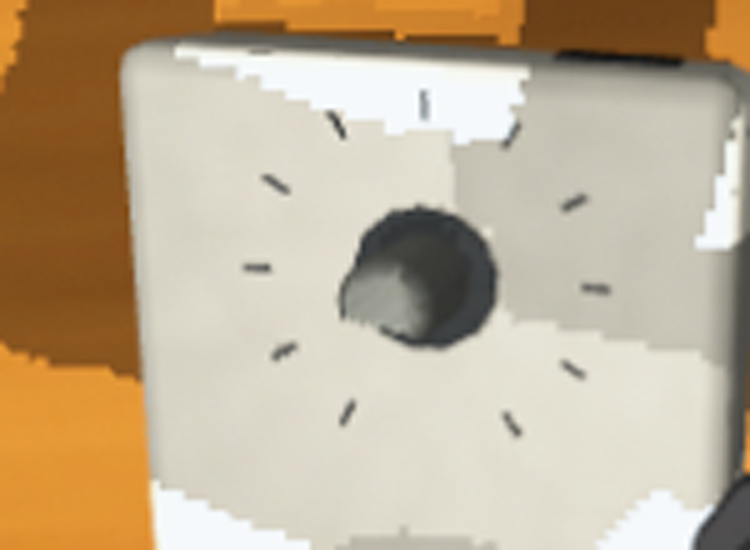

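The close view shows the shaft leaning left in perspective. Its tip is at about (378,290) in the crop, and the flat seems to lie on the lower side (world +x). I place the camera straight above the shaft for an exact fit.

```bash
python3 -m pendant '[{"grip":0,"dp":[-3,-4,0],"twist":0},{"grip":0,"dp":[-5.1,-7.9,0],"twist":0},{"grip":0,"dp":[-5.1,-7.9,3.5],"twist":0},{"grip":0,"dp":[-5.1,-7.9,3.5],"twist":0},{"grip":0,"dp":[-5.1,-7.9,3.5],"twist":0}]'
python3 - <<'E'
from h import *
from scipy.optimize import least_squares
np.set_printoptions(precision=4,suppress=True)
p,d,ci=shot('wrist')
print([(np.round(r['at'],4),round(r['p'],2)) for r in place_of('shaft_tip','wrist')[:3]])
np.savez('w5.npz',p=p,d=d,T=ci['camera_from_world'],K=ci['camera_matrix'],k=ci['k1'])
u0,v0=map(int,proj([.4645,-.2188,.076],ci));print(u0,v0)
g=[(u,v) for v in range(max(0,v0-60),v0+60) for u in range(u0-60,u0+60) if d[v,u]>0]
P=np.array([world(u,v,d[v,u],ci) for u,v in g])
near=np.hypot(P[:,0]-.4645,P[:,1]+.2188)<.02
print('tip z',np.percentile(P[near][:,2],98))
M=np.zeros(p.shape[:2],np.uint8)
for (u,v),q,n in zip(g,P,near):
    if n and q[2]>.066: M[v,u]=255
B=cv2.resize(M,None,fx=4,fy=4,interpolation=cv2.INTER_LINEAR)
C=max(cv2.findContours((B>127).astype(np.uint8),cv2.RETR_EXTERNAL,cv2.CHAIN_APPROX_NONE)[0],key=cv2.contourArea)[:,0,:]
W=np.array([onplane((x+.5)/4-.5,(y+.5)/4-.5,.073,ci) for x,y in C])[:,:2]
print('ext',W.min(0),W.max(0),'c',np.median(W,0))
def res(q):
    e=W-q[:2];n=np.array([np.cos(q[2]),np.sin(q[2])])
    return np.maximum(np.hypot(*e.T)-q[3],e@n-q[3]/2)
for a in np.arange(0,6.2,.78):
    r=least_squares(res,[*W.mean(0),a,.008],loss='soft_l1',f_scale=.0005)
    print(r.x,r.cost*1e6)
y0=max(0,v0-40);big=cv2.resize(p[y0:y0+80,u0-50:u0+50],None,fx=6,fy=6,interpolation=cv2.INTER_CUBIC);cv2.imwrite('pics/w5c.png',big[:,:,::-1]);print(y0,u0-50)
E
```

```text
time: 8.35
position: [0.5391, -0.2201, 0.1387]
ee_rot: [-0.0, 0.018, 1.0, 0.0]
wrist_force: [0.2, -0.2, 0.1]
gripper_width: 0.149
grip_force: 59.3
[(array([ 0.4632, -0.2212,  0.0767]), 0.93)]
316 104
tip z 0.07517059623291515
ext [ 0.4565 -0.2277] [ 0.4702 -0.2116] c [ 0.4639 -0.2189]
[ 0.4647 -0.2195 -0.3062  0.0079] 3.6734895745060503
[ 0.4647 -0.2195 -0.3062  0.0079] 3.6734895745056924
[ 0.4618 -0.2187  2.9066  0.008 ] 69.89413257308271
[ 0.4618 -0.2187  2.9066  0.008 ] 69.89413257308266
[ 0.4618 -0.2188  2.9154  0.008 ] 69.87851158764883
[ 0.4618 -0.2188  2.9154  0.008 ] 69.87851158764806
[ 0.4647 -0.2195  5.9769  0.0079] 3.6734895745056613
[ 0.4647 -0.2195  5.9769  0.0079] 3.6734895745056892
64 266
```

View pics/w5c.png

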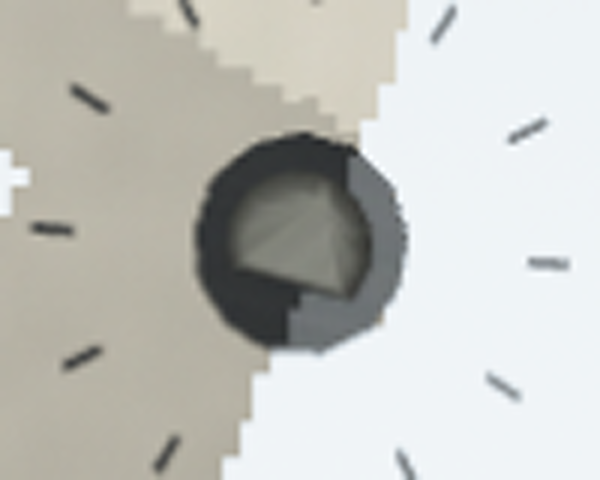

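The view from straight above shows the D clearly, with its flat from (235,265) to (352,298) in the crop. The fit gives the shaft at (0.4647, -0.2195) with the flat facing -17.5°. Next I measure the knob's pose in the gripper from the same picture.

Run:
```python
from h import *
from scipy.optimize import least_squares
np.set_printoptions(precision=4,suppress=True)
f=np.load('w5.npz');p,d=f['p'],f['d'];ci={'camera_matrix':f['K'],'k1':float(f['k']),'camera_from_world':f['T']}
R,pos,s=tool();print(pos)
g=[(u,v) for v in range(130,399) for u in range(250,390) if 0<d[v,u]<.2]
P=np.array([R.T@(world(u,v,d[v,u],ci)-pos) for u,v in g])
print('z hist',*[(round(b,3),n) for n,b in zip(*np.histogram(P[:,2],bins=np.arange(-.04,.045,.005)))])
m=(abs(P[:,1])<.0066)&(P[:,2]<-.015)&(P[:,2]>-.03);Q=P[m]
print('bar',m.sum(),Q.min(0),Q.max(0),'z',np.median(Q[:,2]))
for x in np.arange(-.026,.03,.004):
    r=Q[abs(Q[:,0]-x)<.002]
    if len(r): print(round(x,3),len(r),r[:,1].min(),r[:,1].max(),np.median(r[:,2]))
for lo,hi,rad in ((.0,.012,.023),(.018,.034,.025)):
    m=(P[:,2]>lo)&(P[:,2]<hi)&(P[:,0]>.0);Q=P[m]
    if len(Q)<20: continue
    # outer rim points: max radius per angle bin
    a=np.degrees(np.arctan2(Q[:,1],Q[:,0]));rr=np.hypot(Q[:,0],Q[:,1])
    E=np.array([Q[a.round(-1)==b][np.argmax(rr[a.round(-1)==b])][:2] for b in np.unique(a.round(-1)) if abs(b)<70])
    o=least_squares(lambda c:np.hypot(E[:,0]-c[0],E[:,1]-c[1])-rad,[0,0],loss='soft_l1',f_scale=.0005)
    print('circle',lo,len(E),o.x,o.cost*1e6,np.median(Q[:,2]))
```

```text
[ 0.54   -0.2201  0.1401]
z hist (np.float64(-0.04), np.int64(400)) (np.float64(-0.035), np.int64(673)) (np.float64(-0.03), np.int64(351)) (np.float64(-0.025), np.int64(487)) (np.float64(-0.02), np.int64(2553)) (np.float64(-0.015), np.int64(417)) (np.float64(-0.01), np.int64(338)) (np.float64(-0.005), np.int64(207)) (np.float64(-0.0), np.int64(97)) (np.float64(0.005), np.int64(1357)) (np.float64(0.01), np.int64(225)) (np.float64(0.015), np.int64(0)) (np.float64(0.02), np.int64(492)) (np.float64(0.025), np.int64(585)) (np.float64(0.03), np.int64(7)) (np.float64(0.035), np.int64(0))
bar 2310 [-0.0169 -0.0066 -0.0297] [ 0.0236  0.0066 -0.015 ] z -0.018836399130844353
-0.018 8 -0.006031914719579052 0.004386735737480363 -0.017375259077104917
-0.014 154 -0.006452421947923433 0.005786344613768408 -0.018749199410139493
-0.01 212 -0.00640710605498116 0.0058664106243040215 -0.018964412524475685
-0.006 205 -0.006353395379179841 0.005899701963880444 -0.01892082225849717
-0.002 213 -0.0062900365945391555 0.0058686472864893325 -0.018985590050156986
0.002 226 -0.0062340419093986745 0.00592962488843269 -0.018950468996358952
0.006 225 -0.006597333503137564 0.0059101188609479525 -0.018950678394313504
0.01 272 -0.006561831600413659 0.0065822144291367846 -0.01904076882229532
0.014 252 -0.0065295014497073174 0.006567418899630646 -0.018925986942625903
0.018 249 -0.006448927569290603 0.006344048041345726 -0.018888201752096562
0.022 294 -0.006473748190323716 0.00624626940961264 -0.018067499574058475
circle 0.0 13 [ 0.0014 -0.0006] 0.19745515980839146 0.009062207216996632
circle 0.018 13 [ 0.0016 -0.0006] 0.12449183017660798 0.025098970582492414
```

The knob sits 1.5 mm along tool +x from the TCP and its underside is 30 mm below it. Now I move above the shaft with a 15.5° twist.

```bash
python3 -m pendant '[{"grip":0,"dp":[4,-0.1,0],"twist":8},{"grip":0,"dp":[7.3,-0.2,0],"twist":15.5},{"grip":0,"dp":[7.3,-0.2,1.4],"twist":15.5},{"grip":0,"dp":[7.3,-0.2,1.4],"twist":15.5},{"grip":0,"dp":[7.3,-0.2,1.4],"twist":15.5}]'
cat >> h.py <<'E'
def avg(n=5):
    L=[]
    for _ in range(n): capture('side');R,p,s=tool();L.append(np.r_[p,np.degrees(np.arctan2(R[1,1],R[0,1])),s['wrist_force']])
    return np.mean(L,0)
E
python3 - <<'E'
from h import *
np.set_printoptions(precision=4,suppress=True)
a=avg(6);print(a);p,d,ci=shot('wrist','w6.png')
R,_,_=tool();print('dp to target cm',R.T@(np.array([.4663,-.2196,.108])-a[:3])*100,'twist',a[3]-72.46)
# knob rim & shaft check
E
```

```text
time: 8.95
position: [0.4669, -0.2194, 0.1247]
ee_rot: [0.001, 0.152, 0.988, -0.0]
wrist_force: [0.8, 0.4, -0.6]
gripper_width: 0.15
grip_force: 59.3
[ 0.4671 -0.2196  0.1246 72.4447  0.1639  0.0634 -0.5989]
dp to target cm [ 0.0737 -0.023   1.657 ] twist -0.015349449533118786
```

```bash
python3 -m pendant '[{"grip":0,"dp":[0.07,-0.02,0.8],"twist":0},{"grip":0,"dp":[0.07,-0.02,1.6],"twist":0},{"grip":0,"dp":[0.07,-0.02,1.9],"twist":0},{"grip":0,"dp":[0.07,-0.02,2.2],"twist":0},{"grip":0,"dp":[0.07,-0.02,2.4],"twist":0},{"grip":0,"dp":[0.07,-0.02,2.4],"twist":0}]'; python3 -c "
from h import *
print(np.round(avg(4),4))"
```

```text
time: 9.9
position: [0.4652, -0.2194, 0.0995]
ee_rot: [-0.0, 0.153, 0.988, 0.0]
wrist_force: [-0.9, 0.6, -0.0]
gripper_width: 0.146
grip_force: 59.3
[ 4.65500e-01 -2.19500e-01  1.00000e-01  7.23889e+01  1.30000e-03
 -1.38000e-01 -2.08800e-01]
```

The tip has entered the bore freely: the underside is about 6 mm below the tip and there is no force. I push on to home.

```bash
python3 -m pendant '[{"grip":0,"dp":[0,0,0.3],"twist":0},{"grip":0,"dp":[0,0,0.6],"twist":0},{"grip":0,"dp":[0,0,0.9],"twist":0},{"grip":0,"dp":[0,0,1.1],"twist":0},{"grip":0,"dp":[0,0,1.1],"twist":0},{"grip":0,"dp":[0,0,1.1],"twist":0}]' 80; python3 -c "
from h import *
print(np.round(avg(4),4))"
```

```text
time: 10.7
position: [0.4654, -0.2194, 0.0887]
ee_rot: [-0.0, 0.153, 0.988, 0.0]
wrist_force: [-0.4, 0.4, -0.1]
gripper_width: 0.146
grip_force: 82.9
[ 0.4655 -0.2195  0.0889 72.3913 -0.1011 -0.1329 -0.5887]
```

```bash
python3 -m pendant '[{"grip":0,"dp":[0,0,0.15],"twist":0},{"grip":0,"dp":[0,0,0.3],"twist":0},{"grip":0,"dp":[0,0,0.3],"twist":0}]'; python3 -m pendant '[{"grip":0,"dp":[0,0,0.15],"twist":0},{"grip":0,"dp":[0,0,0.3],"twist":0},{"grip":0,"dp":[0,0,0.3],"twist":0}]';  python3 -c "
from h import *
print(np.round(avg(4),4))"
```

```text
time: 11.2
position: [0.4656, -0.2196, 0.0861]
ee_rot: [0.0, 0.153, 0.988, -0.0]
wrist_force: [0.1, 0.7, 1.5]
gripper_width: 0.146
grip_force: 83.2
time: 11.5
position: [0.4657, -0.2196, 0.0832]
ee_rot: [0.0, 0.153, 0.988, -0.0]
wrist_force: [-1.2, 1.4, 4.4]
gripper_width: 0.142
grip_force: 83.6
[ 0.4656 -0.2196  0.0832 72.3913 -0.8573  0.3441  4.6238]
```

The spring has started, at about 4.6 N. I continue to the stop.

```bash
python3 -m pendant '[{"grip":0,"dp":[0,0,0.2],"twist":0},{"grip":0,"dp":[0,0,0.4],"twist":0},{"grip":0,"dp":[0,0,0.4],"twist":0}]'; python3 -m pendant '[{"grip":0,"dp":[0,0,0.1],"twist":0},{"grip":0,"dp":[0,0,0.2],"twist":0},{"grip":0,"dp":[0,0,0.2],"twist":0}]';  python3 -c "
from h import *
print(np.round(avg(4),4))"
```

```text
time: 12.0
position: [0.4657, -0.2196, 0.0799]
ee_rot: [0.0, 0.153, 0.988, -0.0]
wrist_force: [-2.9, 0.9, 9.0]
gripper_width: 0.144
grip_force: 84.7
time: 12.3
position: [0.466, -0.2198, 0.0797]
ee_rot: [-0.0, 0.153, 0.988, -0.0]
wrist_force: [-7.3, 4.1, 17.9]
gripper_width: 0.146
grip_force: 86.0
[ 0.4659 -0.2198  0.0797 72.4031 -6.6705  4.0688 18.5668]
```

The stop is reached: z holds at 0.0797 while the force rises to 18 N, about 7 mm after the spring began to yield. I check it with one picture.

Run:
```python
from h import *
np.set_printoptions(precision=4,suppress=True)
p,d,ci=shot('wrist','w7.png');R,pos,s=tool()
P=np.array([np.r_[world(u,v,d[v,u],ci)] for v in range(130,399) for u in range(250,390) if 0<d[v,u]<.25])
T=(P-pos)@R
m=(abs(T[:,1])<.006)&(abs(T[:,0])<.02)&(T[:,2]<-.015)&(T[:,2]>-.03);print('bar top z',np.median(P[m][:,2]),'tool',np.median(T[m][:,2]))
print(s['wrist_force'],s['time'])
```

```text
bar top z 0.10000816976003088 tool -0.020345627143645455
[-5.8789  4.3554 18.2594] 12.55
```

View pics/w7.png

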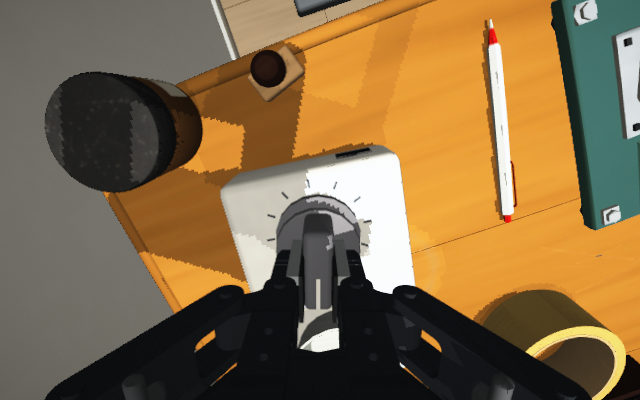

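The knob sits low on the feeder at (318,230), with the stamp, jar, pen and tape undisturbed. The bar top reads 0.100 m against the 0.102 m expected when home and fully pressed, and the camera has read about 2 mm low throughout.

```bash
python3 -c "
from plant import *
print(hand_in())"
```

```text
the job is handed in; nothing more can be done
None
```

The knob is out of the keeper and fully home on the D-shaft. It was handed in at about 12.6 s, with the gripper still pressing knob and shaft against the stop at about 18 N. I saw nothing else on the table disturbed.

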